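Unlock the drive lockbox: hold the sprung catch, push the bolt back

ROBOT

A 7-joint arm with a two-finger parallel gripper is mounted at the origin on a cart in front of the work surface, level with it; the furniture and walls round the work are solid. World frame = base frame: x ahead of the robot, y to its left, z up, the work surface at z = 0. Lengths are in m, angles in rad, forces in N, time in s.
With the tool pointing down it reaches from about 0.4 to 0.875 m from the base axis. Payload 19.3 kg.
Tool frame: the origin (TCP) lies between the finger pads; the fingertips stand bot.tcp_to_tips ahead of it and the grasp point (between the pads) is the TCP (bot.tcp_to_tips is the distance from the TCP to the fingertips, in m); z points along the fingers, y is the line along which they close (so a half turn about z gives the same grasp; the last joint's range is limited). The gripper opens to 85 mm and grips with 20 to 120 N. Pads are 22 mm wide; open, the fingers measure 114 mm over their backs; the gripper's body (76 mm by 85 mm) begins 54 mm behind the grasp point. The pads swing forward as they close: fully open they stand 13 mm farther back than shut.
Start: joints at [-0.07, 0.521, -0.036, 1.599, 0.021, 1.021, -0.113], TCP at [0.625, -0, 0.25] pointing down, gripper open.
Joint ranges: [-2.91, 2.91], [-0.3, 2.13], [-1.5, 1.42], [0.17, 2.43], [-1.26, 4.41], [0.16, 1.93], [-2.52, 2.52]. Speed limits (rad/s): [1.89, 1.89, 2.39, 2.39, 3.01, 3.01, 3.01].

INTERFACE

Orientations are given as [roll, pitch, yaw] about the fixed x, y, z axes, in that order (R = Rz(yaw) Ry(pitch) Rx(roll)).
In Python, from workcell import telemetry, grab_frame, bot gives the robot as it stands. The module is installed in compiled form; this text tells all that it offers.
- The arm moves only by the shell command python3 -m crank 'ROWS' [FORCE]. ROWS is text: rows parted by semicolons, each of 7 numbers parted by spaces: the finger opening in m, from 0 to 0.0854, then the shift along the tool's x, y, z in m, then the turn, a rotation vector about the tool's x, y, z in degrees. A call has exactly 8 rows; each row shifts and turns the commanded pose from where the row before left it, along the tool's axes as they then stand; what a row does not reach is not made up. A row lasts 1/12 s, in which the tool goes at most 41.7 mm and 7.16 degrees, less where a joint would pass 70% of its speed; a pose out of reach is approached as far as the arm can. A call with a gripper value outside its range is refused whole. The fingers move at their own pace and stop on an object; FORCE is the grip in N (left out, the last holds). Time passes only in rows, so rows that do not move let the fingers close, or fill a call up. It gives the time, the measured TCP pose, the force, the opening and the grip force at its end, in the units of the state.
- telemetry.observe(): the state, without advancing time (a new reading comes with each control period).
- grab_frame(name): name is "scene" or "side" or "wrist"; returns a dict with "pixels" (420x560x3 uint8, red, green, blue), "depth" (420x560 float32, m along the optical axis (not along the pixel's ray), 0 where there is no reading), "vertical_fov" (degrees; the focal length in pixels is half the picture's height over the tangent of half this angle, whatever the lens; pixels are square), "cx", "cy" (the principal point, pixels), "R" (3x3) and "t" (3): a world point X has camera coordinates R X + t; the wrist camera has in their place "hand_eye" (4x4, takes a point from camera to tool coordinates, whose origin is the TCP and whose axes are the flange's). Camera axes: x right, y down, z forward; pixel columns grow to the right and rows downward; lengths in m; the calibration is good to about 2 mm. A picture is of the moment at which its call begins: read the wrist's pose just before it.
- bot.job_done(): hands the job in; it is judged then, once.
The state is a dict: "clock": time; "qpos": joint angles; "qd": joint speeds; "joint_efforts": joint torques, N m; "position": TCP position; "tool_rot": TCP orientation; "force": force on the tool from outside, world axes, zero at the start; "moment": the same for the moment, N m; "grip_width": finger opening in m; "finger_force": force on a finger pad.
Only numpy, scipy, OpenCV 4.12 (cv2) and the standard library are available. Lean on these libraries where they do the work, as an engineer would, in place of code of your own. Each camera call takes 0.05 s, during which the arm holds its last target. There are 200 camera calls.

TASK

Unlock the drive lockbox: press the long yellow catch bar right down with one fingertip and keep it held down while the other fingertip pushes the red knob away from the blue lid flap, all the way, so that the bolt is fully drawn out of its brass staple. Then let the catch spring fully up again, which locks the bolt open, and back away. Only press and push: do not pinch or lift anything, and leave the things lying on and around the box where they are.

Things in the scene. Friction and masses are not known exactly. Their poses are not given: they have to be found in the camera images.
- lockbox: Grey steel box fixed to the desk, 45 mm high, x = -150 to +100 and y = -95 to +95 mm in its frame. Origin on the desk under the lock, z up. Blue lid flap at x = -148 to -52 (robot's side). On the rest of the top stand the yellow catch bar (y = +32) and the bolt with red knob (y = -32), parallel to the box's x, 64 mm apart. But for bar and knob nothing is higher than 67 mm above the desk.
- catch_top (a point): Centre of the flat top face of the yellow ribbed catch bar, 80 mm above the desk when up, at (-5, +32) mm in the box's x, y. The face is 84 mm along the box's x and 26 mm along its y: a fingertip can slide along it while pressing. Moves straight down when pressed. Axes as the box's.
- catch (a joint): Depth of the catch bar (m): 0 up, 0.010 fully down; a spring lifts it with 3 N (up) to 7 N (down). Its steel tooth sits in a comb on the bolt and blocks it until the bar is over 0.005 down; if the bar comes up on the way, the tooth drops into the next gap and blocks again. With the bolt fully drawn the tooth has its own gap and the bar springs fully up.
- knob_top (a point): Centre of the top face of the red knob, 101 mm above the desk, at (0, -32) mm in the box's x, y while the bolt is locked. The knob is an upright block 14 mm along the box's x axis, 30 mm along its y axis, with its sides free from 67 to 101 mm above the desk. Axes as the box's.
- bolt (a joint): Travel of the bolt along the box's +x axis (m): 0 locked (through the brass staple on the flap), 0.030 fully drawn, against its stop. It resists with about 2.5 N and stays where it is left.
- usb_stick: Red USB stick, 18 x 53 x 8 mm, lying loose on the blue flap; to be left alone. Origin at the centre of its underside.
- drive: White and grey drive, 70 x 101 x 10 mm, lying loose on the desk beside the box on its +y side; to be left alone. Origin at the centre of its underside.
- pry_tool: Blue plastic pry tool, 11 x 128 x 8 mm, lying loose on the desk beside the box on its -y side; to be left alone. Origin at the centre of its underside.
- mouse: Black computer mouse, 113 x 62 x 36 mm, loose on the desk to the left; to be left alone. Origin at the centre of its underside.
- spotted_mug: White spotted mug, 82 x 114 mm with its handle, 91 mm high, standing loose on the right; to be left alone. Origin at the centre of its underside.
- green_marker: White marker with a green cap, 17 x 135 x 16 mm, loose at the back of the desk; to be left alone. Origin at the centre of its underside.

How it is judged:
On the way, in this order (a step that is already met when the one before it is completed fails the run):
1. the catch bar is pressed down while the bolt is still locked (value of joint catch above 0.0055 m and value of joint bolt below 0.003 m), for 0.1 s.
2. the bolt is under way with the catch held down (value of joint catch above 0.004 m and value of joint bolt above 0.01 m).
3. the bolt is fully drawn with the catch still held down (value of joint catch above 0.004 m and value of joint bolt above 0.0275 m).
At the end, for the whole second after the job is handed in: the bolt is fully drawn (more than 27.5 of 30 mm) and the catch bar has sprung up again (less than 2 mm down) (value of joint bolt above 0.0275 m and value of joint catch below 0.002 m); the robot touches nothing.
It fails at once if the catch comes up while the bolt is between its ends (value of joint bolt between 0.006 and 0.023 m and value of joint catch below 0.003 m).
It fails at once if a thing lying on or around the box is moved by more than 15 mm or lifted (distance of any of usb_stick, drive, pry_tool, mouse, spotted_mug, green_marker from where it was at the start of the episode above 0.015 m).
It also fails if it takes over 35 s, if anything falls off the work surface, if the arm or the gripper's body presses on something with over 40 N, if the wrist force passes 120 N, or if a joint passes its speed limit or range.

## Working session

There is one attempt and no reset: what is moved stays moved. The work goes in short steps, Python scripts to look and compute and a shell command to move; the robot and the scene stay as the last step left them, time stands still between calls to the robot, and variables do not carry over. Pictures are saved under pics/ and viewed, at most 10 in all, crops included, and the job is handed in when it is done.

```bash
mkdir -p pics; cat > h.py <<'E'
import numpy as np, cv2
from workcell import telemetry, grab_frame, bot
def f_of(d): return d["pixels"].shape[0]/2/np.tan(np.radians(d["vertical_fov"])/2)
def cam(name):
    s=telemetry.observe(); d=grab_frame(name)
    cv2.imwrite  # saved by the caller
    return s,d
def world(d,u,v,depth=None):
    z=d["depth"][v,u] if depth is None else depth
    f=f_of(d); p=np.array([(u-d["cx"])/f*z,(v-d["cy"])/f*z,z])
    return d["R"].T@(p-d["t"])
def allworld(d):
    f=f_of(d); z=d["depth"]; v,u=np.indices(z.shape)
    p=np.stack([(u-d["cx"])/f*z,(v-d["cy"])/f*z,z],-1)
    return (p-d["t"])@d["R"]
E
python3 - <<'E'
from h import *
import pickle
s,d=cam("scene"); _,e=cam("side")
pickle.dump((s,d,e),open("v.pkl","wb"))
for n,i in(("scene",d),("side",e)):
    cv2.imwrite(f"pics/{n}.png",i["pixels"][:,:,::-1])
print(s,bot.tcp_to_tips,d["R"],d["t"],e["R"],e["t"])
E
```

```text
{'clock': 0.0, 'qpos': array([-0.07016655,  0.5220426 , -0.03633069,  1.5999652 ,  0.02120237,
        1.02112008, -0.11282568]), 'qd': array([ 6.80451109e-05, -6.67552581e-04,  2.77894571e-05,  1.88509368e-04,
        1.78894452e-04,  7.64725586e-04,  5.65773989e-04]), 'joint_efforts': array([-4.24098413e-03, -9.27110124e+01,  1.97758444e+00, -3.69928443e+01,
        1.76317629e-02,  8.19846697e-03, -6.58496788e-05]), 'position': array([ 6.24695288e-01, -5.42458878e-05,  2.49723203e-01]), 'tool_rot': array([-3.14044545e+00,  8.23260177e-05,  1.57073059e+00]), 'force': array([-0.07213981, -0.28870924, -0.35721261]), 'moment': array([ 0.02517466,  0.01312535, -0.00105737]), 'finger_force': 0.0, 'grip_width': 0.08534357152937727} 0.019 [[ 0.64566527 -0.76335266 -0.0202258 ]
 [-0.53234703 -0.43096892 -0.72860993]
 [ 0.54746964  0.48120526 -0.68463019]] [-0.40541109  0.39480621  0.77084432] [[-0.8512082  -0.52453182 -0.01763453]
 [-0.28965742  0.49754392 -0.81764823]
 [ 0.43765647 -0.6908809  -0.57544799]] [0.51306853 0.27818603 1.18430542]
```

View pics/scene.png

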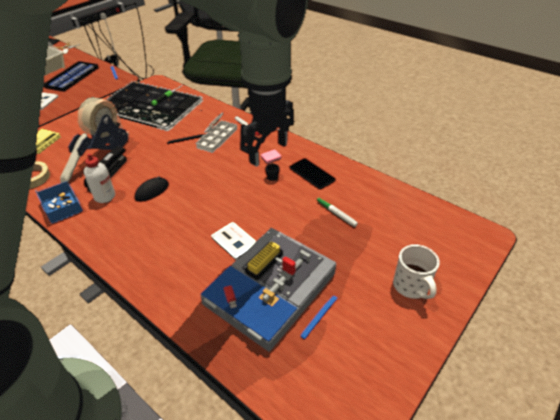

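View pics/side.png

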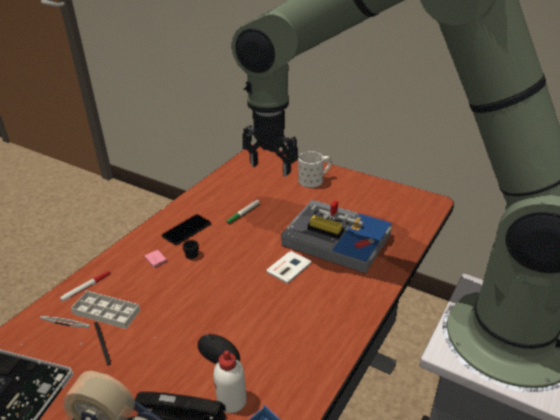

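The scene view shows the box at about (270,290), with the yellow bar at (263,260), the red knob at (289,265), the stick at (229,295) and the pry tool at (320,317). The side view shows the bar at (325,226) and the knob at (334,208). Next I'll locate the parts from colour and depth.

```bash
python3 - <<'E'
from h import *
import pickle
s,d,e=pickle.load(open("v.pkl","rb"))
for n,i in(("scene",d),("side",e)):
    W=allworld(i); h=cv2.cvtColor(i["pixels"],cv2.COLOR_RGB2HSV).astype(int); H,S,V=h[...,0],h[...,1],h[...,2]
    z=W[...,2]; box=np.zeros(z.shape,bool)
    if n=="scene": box[225:350,195:340]=1
    else: box[195:275,275:400]=1
    y=box&(H>20)&(H<35)&(S>120)&(z>.072)&(z<.09)
    r=box&((H<6)|(H>174))&(S>150)&(z>.072)&(z<.125)
    rt=r&(z>.096)
    for nm,m in(("yellow",y),("red",r),("redtop",rt)):
        P=W[m]; print(n,nm,len(P),P.mean(0).round(4) if len(P) else "",P[:,2].max() if len(P) else "")
        if len(P)>5: print(cv2.minAreaRect((P[:,:2]*1000).astype(np.float32)))
    b=box&(z>.035)&(z<.055); print(cv2.minAreaRect((W[b][:,:2]*1000).astype(np.float32)),b.sum())
    u=slice(235,320) if n=="scene" else slice(195,250)
    x=slice(225,320) if n=="scene" else slice(285,385)
    cv2.imwrite(f"pics/{n}c.png",cv2.resize(i["pixels"][u,x,::-1],None,fx=6,fy=6,interpolation=cv2.INTER_CUBIC))
E
```

```text
scene yellow 393 [ 0.502  -0.083   0.0791] 0.0835843230562893
((503.7218322753906, -81.94393157958984), (83.84513092041016, 27.382366180419922), 3.7109944820404053)
scene red 157 [ 0.5094 -0.1481  0.0914] 0.10366085830207329
((511.4800720214844, -145.99505615234375), (14.44144344329834, 29.003196716308594), 2.509059429168701)
scene redtop 71 [ 0.5113 -0.1463  0.1   ] 0.10366085830207329
((512.2906494140625, -145.05838012695312), (27.196413040161133, 13.582802772521973), 89.43305969238281)
((483.1556701660156, -114.17591857910156), (254.65394592285156, 190.26657104492188), 2.3759567737579346) 6956
side yellow 241 [ 0.5026 -0.0776  0.0798] 0.08554929653810935
((505.58154296875, -79.74237060546875), (84.82239532470703, 31.40567398071289), 3.5617804527282715)
side red 82 [ 0.5103 -0.1396  0.0924] 0.1062476959667548
((512.0105590820312, -141.39273071289062), (14.53439712524414, 31.535554885864258), 3.752988338470459)
side redtop 35 [ 0.512  -0.1414  0.1017] 0.1062476959667548
((513.0790405273438, -141.33299255371094), (12.38839054107666, 31.53946876525879), 3.5941224098205566)
((484.4286804199219, -112.05474090576172), (255.04446411132812, 198.16184997558594), 2.598567247390747) 3248
```

View pics/scenec.png

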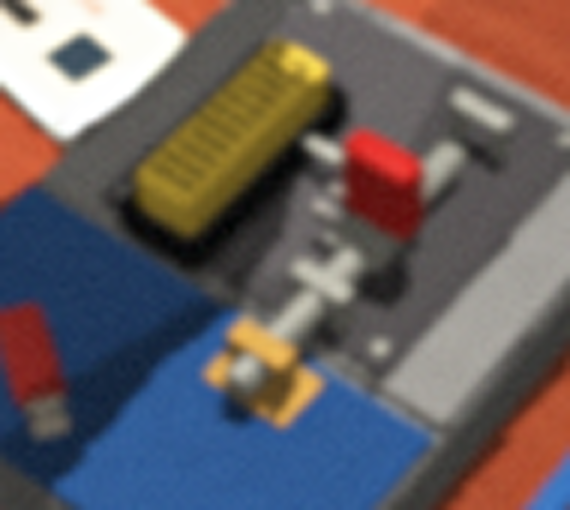

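The crop confirms the layout: the bar runs parallel to the bolt, the knob is in the middle and the bolt sits in its staple. From the fits, the box origin is about (0.5105, -0.1123) with a yaw of about 3°. I'll turn the tool 87° so the fingers straddle the box's y axis, with an opening of 52 mm.

```bash
python3 -m crank '0.052 0 0 0 0 0 5.44;0.052 0 0 0 0 0 5.44;0.052 0 0 0 0 0 5.44;0.052 0 0 0 0 0 5.44;0.052 0 0 0 0 0 5.44;0.052 0 0 0 0 0 5.44;0.052 0 0 0 0 0 5.44;0.052 0 0 0 0 0 5.44' 20
python3 -m crank '0.052 0 0 0 0 0 5.44;0.052 0 0 0 0 0 5.44;0.052 0 0 0 0 0 5.44;0.052 0 0 0 0 0 5.44;0.052 0 0 0 0 0 5.44;0.052 0 0 0 0 0 5.44;0.052 0 0 0 0 0 5.44;0.052 0 0 0 0 0 5.44'
cat >> h.py <<'E'
def plan(bx,by,z,O=(.5105,-.1123),yaw=3.1):
    from scipy.spatial.transform import Rotation as Ro
    s=telemetry.observe(); R=Ro.from_euler("xyz",s["tool_rot"])
    c,n=np.cos(np.radians(yaw)),np.sin(np.radians(yaw))
    g=np.array([O[0]+c*bx-n*by,O[1]+n*bx+c*by,z])
    p=s["position"]-[O[0],O[1],0]
    print("box xy now",[round(c*p[0]+n*p[1],4),round(-n*p[0]+c*p[1],4)],"shift tool mm",(R.inv().apply(g-s["position"])*1000).round(1),
      "turn deg",np.degrees((R.inv()*Ro.from_euler("xyz",[np.pi,0,np.radians(yaw)])).as_rotvec()).round(2),"F",s["force"].round(2),"z",s["position"][2].round(4),"t",s["clock"])
E
python3 -c "
from h import *
plan(-.024,0,.13)"
```

```text
clock: 0.77
position: [0.6248, -0.0, 0.25]
tool_rot: [-3.141, 0.0, 0.806]
force: [-0.3, -0.0, 0.4]
grip_width: 0.052
finger_force: 0.0
clock: 1.43
position: [0.6248, 0.0, 0.25]
tool_rot: [3.142, 0.001, 0.047]
force: [0.0, 0.3, 0.2]
grip_width: 0.0517
finger_force: 0.0
box xy now [np.float64(0.1202), np.float64(0.106)] shift tool mm [-143.4  107.   120.1] turn deg [ 0.    0.04 -0.41] F [0.03 0.28 0.21] z 0.25 t 1.4333
```

```bash
python3 -m crank '0.052 -0.024 0.018 0.01 0 0 -0.4;0.052 -0.024 0.018 0.01 0 0 0;0.052 -0.024 0.018 0.015 0 0 0;0.052 -0.024 0.018 0.015 0 0 0;0.052 -0.024 0.018 0.015 0 0 0;0.052 -0.023 0.017 0.015 0 0 0;0.052 0 0 0.015 0 0 0;0.052 0 0 0 0 0 0'
python3 - <<'E'
from h import *
plan(-.024,0,.13)
s,d=cam("wrist"); cv2.imwrite("pics/w1.png",d["pixels"][:,:,::-1])
_,e=cam("side"); cv2.imwrite("pics/s2.png",cv2.resize(e["pixels"][120:260,220:400,::-1],None,fx=4,fy=4,interpolation=cv2.INTER_CUBIC))
print(d["hand_eye"])
E
```

```text
clock: 2.1
position: [0.4865, -0.1157, 0.1534]
tool_rot: [-3.141, 0.003, 0.057]
force: [-0.1, -0.1, 0.1]
grip_width: 0.0518
finger_force: 0.0
box xy now [np.float64(-0.0242), np.float64(-0.0021)] shift tool mm [ 0.3 -2.1 23.4] turn deg [-0.03  0.19  0.15] F [-0.08 -0.07  0.09] z 0.1534 t 2.1
[[-1.38986382e-04 -9.63757111e-01 -2.66781206e-01  6.69975364e-02]
 [ 9.99999884e-01 -2.56762294e-04  4.06588314e-04  1.18500234e-03]
 [-4.60351734e-04 -2.66781119e-01  9.63757035e-01 -1.23555065e-01]
 [ 0.00000000e+00  0.00000000e+00  0.00000000e+00  1.00000000e+00]]
```

View pics/w1.png

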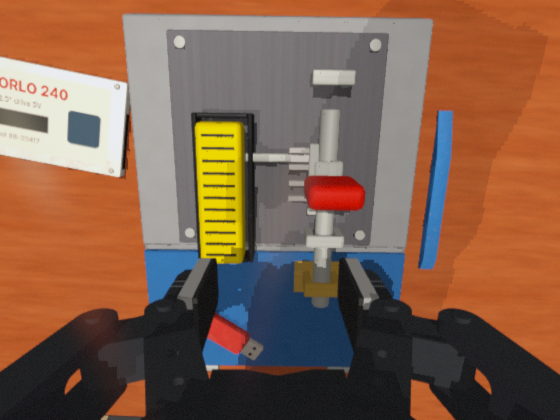

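View pics/s2.png

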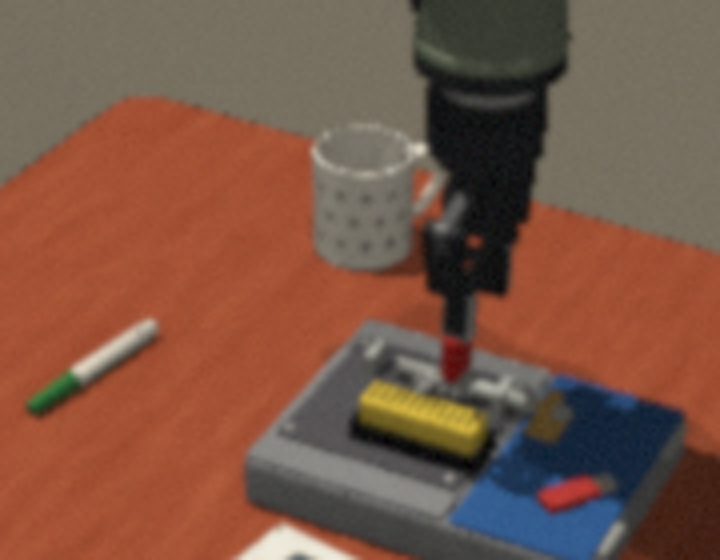

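The wrist view shows the bar top at (221,190), the knob at (335,193), and the fingertips at (200,275) and (355,275). I'll use the wrist depth to measure bar, knob and fingertips in tool coordinates.

```bash
python3 - <<'E'
from h import *
s,d=cam("wrist"); f=f_of(d); z=d["depth"]; v,u=np.indices(z.shape)
P=np.stack([(u-d["cx"])/f*z,(v-d["cy"])/f*z,z],-1)@d["hand_eye"][:3,:3].T+d["hand_eye"][:3,3]; P*=1000
h=cv2.cvtColor(d["pixels"],cv2.COLOR_RGB2HSV).astype(int); H,S,V=h[...,0],h[...,1],h[...,2]
zt=s["position"][2]*1000
top=zt-P[...,2]
def rep(n,m):
    Q=P[m]; print(n,len(Q),cv2.minAreaRect(Q[:,:2].astype(np.float32)),"z med",np.median(zt-Q[:,2]).round(1))
r0=np.zeros(z.shape,bool); r0[80:270,150:400]=1
rep("bar",r0&(H>20)&(H<35)&(S>120)&(abs(top-80)<4))
rep("knob",r0&((H<6)|(H>174))&(S>150)&(abs(top-101)<4))
# fingertips: nearest
ft=(z>0)&(P[...,2]>-25)&(P[...,2]<35)&(v>255)&(v<330)&(abs(P[...,0])<25)&(abs(P[...,1])<60)
for sg in(-1,1):
    Q=P[ft&(P[...,1]*sg>0)]; print(sg,len(Q),np.percentile(Q,[1,50,99],axis=0).round(1) if len(Q) else 0)
E
```

```text
bar 5869 ((19.791831970214844, -31.468360900878906), (83.06411743164062, 26.135923385620117), 1.093575119972229) z med 80.0
knob 1326 ((23.418155670166016, 32.479736328125), (13.960790634155273, 29.636735916137695), 1.3670694828033447) z med 100.5
-1 2392 [[-10.3 -38.  -24.4]
 [  6.7 -25.8  -8.3]
 [ 11.4 -24.5  14.1]]
1 2397 [[-10.2  27.  -24.4]
 [  6.8  28.2  -8.2]
 [ 11.4  40.4  13.9]]
```

The fingers already line up in y, at about ±33 mm against the bar at -31.5 and the knob at +32.5. The tips are about 14 mm past the TCP and sit 6 mm short of the knob face. I'll turn +1.2° and go down to just above the bar.

```bash
python3 -m crank '0.052 0 0 0.009 0 0 0.6;0.052 0 0 0.009 0 0 0.6;0.052 0 0 0.009 0 0 0;0.052 0 0 0.009 0 0 0;0.052 0 0 0.009 0 0 0;0.052 0 0 0.008 0 0 0;0.052 0 0 0.002 0 0 0;0.052 0 0 0 0 0 0'
python3 -m crank '0.052 0 0 0.001 0 0 0;0.052 0 0 0.001 0 0 0;0.052 0 0 0.001 0 0 0;0.052 0 0 0.001 0 0 0;0.052 0 0 0.001 0 0 0;0.052 0 0 0.001 0 0 0;0.052 0 0 0 0 0 0;0.052 0 0 0 0 0 0'
python3 -c "
from h import *
plan(-.024,0,.0855,yaw=2.1)"
```

```text
clock: 2.92
position: [0.488, -0.1151, 0.0995]
tool_rot: [-3.141, 0.001, 0.038]
force: [0.5, 0.4, 0.0]
grip_width: 0.0518
finger_force: 0.0
clock: 3.58
position: [0.4885, -0.1151, 0.0944]
tool_rot: [-3.142, -0.0, 0.038]
force: [-0.3, 0.4, 3.1]
grip_width: 0.052
finger_force: 1.6
box xy now [np.float64(-0.0221), np.float64(-0.0019)] shift tool mm [-1.9 -1.9  8.9] turn deg [-0.   -0.01  0.06] F [-0.34  0.42  3.12] z 0.0944 t 3.5833
```

Contact: 3 N at TCP z = 0.0944. Press 8 mm.

```bash
python3 -m crank '0.052 0 0 0.0015 0 0 0;0.052 0 0 0.0015 0 0 0;0.052 0 0 0.0015 0 0 0;0.052 0 0 0.0015 0 0 0;0.052 0 0 0.0015 0 0 0;0.052 0 0 0.0005 0 0 0;0.052 0 0 0 0 0 0;0.052 0 0 0 0 0 0'
python3 - <<'E'
from h import *
plan(-.024,0,.086,yaw=2.1)
s,d=cam("wrist"); cv2.imwrite("pics/w2.png",d["pixels"][:,:,::-1])
f=f_of(d); z=d["depth"]; v,u=np.indices(z.shape)
P=np.stack([(u-d["cx"])/f*z,(v-d["cy"])/f*z,z],-1)@d["hand_eye"][:3,:3].T+d["hand_eye"][:3,3]; P*=1000
h=cv2.cvtColor(d["pixels"],cv2.COLOR_RGB2HSV).astype(int); H,S=h[...,0],h[...,1]
top=s["position"][2]*1000-P[...,2]
m=(H>20)&(H<35)&(S>120)&(top>60)&(top<84)&(P[...,0]>15)&(P[...,0]<60)&(abs(P[...,1]+32)<9)
print("bar height",m.sum(),np.percentile(top[m],[25,50,75]))
E
```

```text
clock: 4.25
position: [0.4885, -0.115, 0.0862]
tool_rot: [-3.142, -0.0, 0.038]
force: [-0.3, -0.3, 5.6]
grip_width: 0.052
finger_force: 3.2
box xy now [np.float64(-0.0221), np.float64(-0.0019)] shift tool mm [-1.9 -1.9  0.2] turn deg [-0.   -0.01  0.06] F [-0.32 -0.29  5.56] z 0.0862 t 4.25
bar height 4452 [70.2522826  70.71253482 71.18101031]
```

View pics/w2.png

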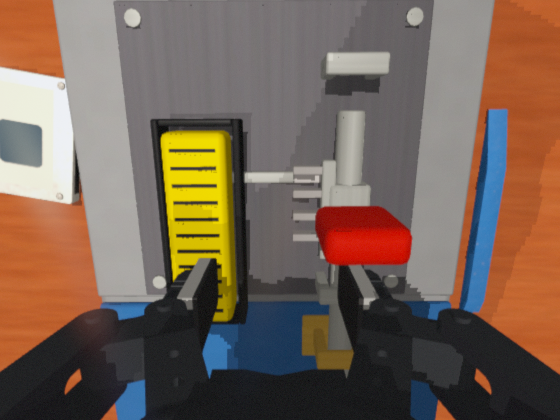

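The bar is about 8–9 mm down, with the right finger behind the knob and clear of it. I'll press 0.7 mm more, then push along tool +x.

```bash
python3 -m crank '0.052 0 0 0.0007 0 0 0;0.052 0.002 0 0 0 0 0;0.052 0.002 0 0 0 0 0;0.052 0.002 0 0 0 0 0;0.052 0.002 0 0 0 0 0;0.052 0.002 0 0 0 0 0;0.052 0.002 0 0 0 0 0;0.052 0.002 0 0 0 0 0'
python3 -c "
from h import *
plan(-.024,0,.086,yaw=2.1)"
```

```text
clock: 4.97
position: [0.5007, -0.1146, 0.0854]
tool_rot: [-3.141, 0.003, 0.037]
force: [-11.4, 0.4, 17.9]
grip_width: 0.0523
finger_force: 9.2
box xy now [np.float64(-0.0099), np.float64(-0.0019)] shift tool mm [-14.1  -1.9  -0.5] turn deg [-0.04  0.19  0.04] F [-11.45   0.41  17.92] z 0.0854 t 4.9667
```

The bar is on its bottom stop (18 N). I'll ease off 0.4 mm and keep pushing.

```bash
python3 -m crank '0.052 0.001 0 -0.0004 0 0 0;0.052 0.002 0 0 0 0 0;0.052 0.002 0 0 0 0 0;0.052 0.002 0 0 0 0 0;0.052 0.002 0 0 0 0 0;0.052 0.002 0 0 0 0 0;0.052 0.002 0 0 0 0 0;0.052 0 0 0 0 0 0'
python3 - <<'E'
from h import *
plan(-.024,0,.086,yaw=2.1)
s,d=cam("wrist"); cv2.imwrite("pics/w3.png",d["pixels"][:,:,::-1])
f=f_of(d); z=d["depth"]; v,u=np.indices(z.shape)
P=np.stack([(u-d["cx"])/f*z,(v-d["cy"])/f*z,z],-1)@d["hand_eye"][:3,:3].T+d["hand_eye"][:3,3]; P*=1000
h=cv2.cvtColor(d["pixels"],cv2.COLOR_RGB2HSV).astype(int); H,S=h[...,0],h[...,1]
top=s["position"][2]*1000-P[...,2]
m=(H>20)&(H<35)&(S>120)&(top>60)&(top<84)&(P[...,0]>15)&(P[...,0]<60)&(abs(P[...,1]+32)<9)
print("bar height",m.sum(),np.median(top[m]))
m=((H<6)|(H>174))&(S>150)&(abs(top-101)<4)&(abs(P[...,1]-32)<25)
print("knob in tool",m.sum(),cv2.minAreaRect(P[m][:,:2].astype(np.float32)))
E
```

```text
clock: 5.63
position: [0.5145, -0.114, 0.0857]
tool_rot: [-3.141, 0.002, 0.038]
force: [-4.1, 1.7, 5.9]
grip_width: 0.0523
finger_force: 3.7
box xy now [np.float64(0.004), np.float64(-0.0019)] shift tool mm [-28.   -1.9  -0.3] turn deg [-0.02  0.12  0.05] F [-4.09  1.67  5.9 ] z 0.0857 t 5.6333
bar height 2126 69.95163747508784
knob in tool 3116 ((17.74730682373047, 31.287433624267578), (29.091655731201172, 14.356832504272461), 88.97418975830078)
```

View pics/w3.png

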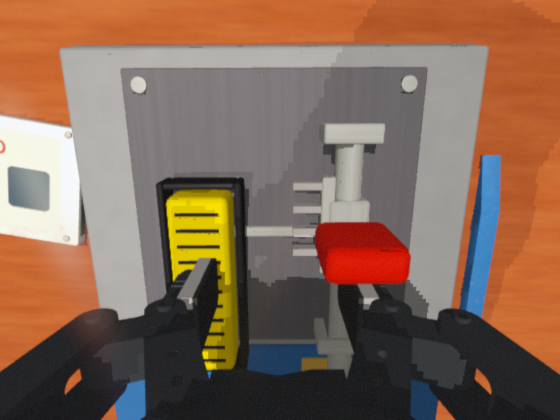

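The knob is now against the finger, with about 20 mm travelled and the bar still down. About 10 mm is left.

```bash
python3 -m crank '0.052 0.002 0 0 0 0 0;0.052 0.002 0 0 0 0 0;0.052 0.002 0 0 0 0 0;0.052 0.002 0 0 0 0 0;0.052 0.0015 0 0 0 0 0;0.052 0.001 0 0 0 0 0;0.052 0.0005 0 0 0 0 0;0.052 0 0 0 0 0 0'
cat > k.py <<'E'
from h import *
plan(-.024,0,.086,yaw=2.1)
s,d=cam("wrist"); cv2.imwrite(f"pics/w{s['clock']:.2f}.png",d["pixels"][:,:,::-1])
f=f_of(d); z=d["depth"]; v,u=np.indices(z.shape)
P=np.stack([(u-d["cx"])/f*z,(v-d["cy"])/f*z,z],-1)@d["hand_eye"][:3,:3].T+d["hand_eye"][:3,3]; P*=1000
h=cv2.cvtColor(d["pixels"],cv2.COLOR_RGB2HSV).astype(int); H,S=h[...,0],h[...,1]
top=s["position"][2]*1000-P[...,2]
m=(H>20)&(H<35)&(S>120)&(top>60)&(top<84)&(P[...,0]>15)&(P[...,0]<60)&(abs(P[...,1]+32)<9)
print("bar height",m.sum(),np.median(top[m]))
m=((H<6)|(H>174))&(S>150)&(abs(top-101)<4)&(abs(P[...,1]-32)<25)
k=cv2.minAreaRect(P[m][:,:2].astype(np.float32))[0]
print("knob in tool",k,"travel est",k[0]-24.1+(s["position"][0]-.4885)*1000)
E
python3 k.py
```

```text
clock: 6.35
position: [0.5252, -0.1136, 0.0857]
tool_rot: [-3.141, 0.002, 0.037]
force: [-6.6, 0.9, 6.8]
grip_width: 0.0518
finger_force: 4.8
box xy now [np.float64(0.0147), np.float64(-0.0018)] shift tool mm [-38.7  -1.9  -0.3] turn deg [-0.03  0.14  0.05] F [-6.61  0.92  6.82] z 0.0857 t 6.35
bar height 1193 69.68463987755615
knob in tool (18.175434112548828, 31.063846588134766) travel est 30.812077609777262
```

```bash
python3 -m crank '0.052 0.0005 0 0 0 0 0;0.052 0.0005 0 0 0 0 0;0.052 0.0005 0 0 0 0 0;0.052 0.0005 0 0 0 0 0;0.052 0 0 0 0 0 0;0.052 0 0 0 0 0 0;0.052 0 0 0 0 0 0;0.052 0 0 0 0 0 0'
python3 k.py
```

```text
clock: 7.07
position: [0.5255, -0.1137, 0.0855]
tool_rot: [-3.14, 0.006, 0.037]
force: [-17.2, 0.7, 16.8]
grip_width: 0.0519
finger_force: 10.8
box xy now [np.float64(0.0149), np.float64(-0.0019)] shift tool mm [-38.9  -1.9  -0.3] turn deg [-0.06  0.32  0.  ] F [-17.23   0.73  16.8 ] z 0.0855 t 7.0667
bar height 1139 69.56854853949685
knob in tool (17.64519500732422, 31.111560821533203) travel est 30.507949590729858
```

The bolt is on its stop: 17 N for only 0.3 mm of movement. I'll ease back off the knob and let the bar rise.

```bash
python3 -m crank '0.052 -0.002 0 0 0 0 0;0.052 -0.002 0 0 0 0 0;0.052 0 0 -0.002 0 0 0;0.052 0 0 -0.003 0 0 0;0.052 0 0 -0.004 0 0 0;0.052 0 0 -0.006 0 0 0;0.052 0 0 -0.01 0 0 0;0.052 0 0 -0.01 0 0 0'
python3 -m crank '0.052 0 0 -0.015 0 0 0;0.052 -0.01 0 -0.015 0 0 0;0.052 -0.01 0 -0.015 0 0 0;0.052 -0.01 0 -0.01 0 0 0;0.052 0 0 -0.01 0 0 0;0.052 0 0 0 0 0 0;0.052 0 0 0 0 0 0;0.052 0 0 0 0 0 0'
python3 k.py; ls pics
```

```text
clock: 7.78
position: [0.5239, -0.1137, 0.1217]
tool_rot: [-3.142, 0.001, 0.038]
force: [1.4, -0.5, 0.6]
grip_width: 0.0524
finger_force: 0.0
clock: 8.45
position: [0.4947, -0.1146, 0.1857]
tool_rot: [-3.142, 0.0, 0.038]
force: [0.1, -0.6, -0.4]
grip_width: 0.052
finger_force: 0.0
box xy now [np.float64(-0.0159), np.float64(-0.0018)] shift tool mm [-8.1 -1.8 99.7] turn deg [-0.    0.01  0.08] F [ 0.11 -0.6  -0.36] z 0.1857 t 8.45
bar height 1685 80.0736176600718
knob in tool (48.24502944946289, 31.831676483154297) travel est 30.345691817910573
s2.png
scene.png
scenec.png
side.png
sidec.png
w1.png
w2.png
w3.png
w6.35.png
w7.07.png
w8.45.png
```

The bar top is back at 80 mm, the bolt is about 30 mm out, and the arm is clear with no force on it. I'll hand it in.

```bash
python3 -c "
from workcell import bot
print(bot.job_done())"
```

```text
the job is handed in; nothing more can be done
None
```

The job is handed in: by the wrist camera the bolt is fully drawn (about 30 mm), the catch bar is fully up again at 80 mm, and the arm is clear of the box; no pass/fail verdict was returned.

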